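Check the depth of a machined slot with a sprung depth gauge

TASK

Take the yellow depth gauge from its stand, feel with its sprung pin for the slot in the clamped aluminium block and push it gently, never harder than about 40 N, until the steel foot sits flat on the block near the middle of the slot. Let go, leave the gauge standing seated there and read the depth; then press the green button fully if the slot is deeper than 10 mm, or the red one if it is shallower. Do not press the wrong button, press none before the gauge is seated, and leave the other things on the bench where they are.

Things in the scene. Friction and masses are not known exactly. Their poses are not given: they have to be found in the camera images.
- gauge: Depth gauge, 0.27 to 0.38 kg, in the stand at the start. Origin: centre of the underside of its steel foot, z up. Foot 60 mm along x, 44 mm along y, 9 mm high; on it an upright yellow body 24 x 24 mm, from 9 to 70 mm above the underside; grip it there from above. On its axis a 5 mm steel pin with a flat end juts 17 mm below the foot.
- red_top (a point): Centre of the top of the pin's red upper end (9 mm diameter), on the gauge's axis over the yellow part: 72 mm above the foot's underside when the pin is fully out, rising as the pin is pushed in, to 89 mm when flush. Red height seen above the yellow body + depth of the pin under the foot = 19 mm.
- probe (a joint): How far the pin is pushed in: 0 = fully out, 0.017 m = flush with the foot. With the foot flat on the block, depth = 17 mm minus this, good to 1 mm. Spring and friction resist: 6 N to start it moving in, 7 N at the end, more than the gauge's weight, so the gauge must be pushed down; once seated it stays when released. Lifted free, the pin comes out again by itself with about 1 N.
- fixture: Fixed blue base plate 140 mm (x) x 220 mm (y) x 10 mm; on it is clamped an aluminium block 100 (x) x 170 (y) x 34 mm. Origin: centre of the plate's underside, z up. A dark clamp at each end of the block (beyond 74 mm from the centre in y) stands 13 mm above it. The gauge's foot goes across the slot: gauge x along fixture x, either way round.
- block_top (a point): Point 44 mm above the fixture's origin, level with the block's flat top. In that face is a blind slot, 7.5 mm wide (fixture x), 26 mm long (y), 5 to 15 mm deep, centred here along y; but the block was clamped by hand, so across, in x, the slot lies anywhere up to 16 mm to either side. Its floor may have a step: the reading of the gauge as it is left seated counts.
- stand: Fixed green gauge stand, base 90 x 60 mm, origin at the centre of its underside; its top, on which the gauge's foot rests, is 32 mm up. A 20 mm wide gap through it along y takes the pin; gauge x lies along stand x, about.
- pass_button_top (a point): Centre of the top of the green button (deeper than 10 mm), 32 mm diameter, in a grey housing; pressed straight down.
- pass_button (a joint): Travel of the green button: 0 = up, 0.006 m = fully down, spring-loaded, about 5 N at the bottom.
- rework_button_top (a point): Centre of the top of the red button (shallower than 10 mm), same make as the green one.
- rework_button (a joint): Travel of the red button: 0 = up, 0.006 m = fully down, spring-loaded, about 5 N at the bottom.
- screwdriver: screwdriver lying near the far edge, about 200 mm long; leave alone
- screw_jar: closed jar of 60 mm diameter, 80 mm high; leave alone
- lens_cell: flat brass ring of 50 mm diameter, 14 mm high; leave alone
- key_bar: small steel bar 50 x 9 x 12 mm lying on the bench; leave alone
- clamp_nut: dark steel knurled nut, 36 mm diameter, 30 mm high; leave alone
- parts_carton: closed cardboard box 80 x 110 x 60 mm; leave alone
- pen_mug: blue mug, 76 mm diameter, 90 mm high; leave alone
Things that resemble listed ones, but are neither listed nor needed, are in the scene too. What is shaped like the part that bears rework_button_top but blue or brown is not meant.

How it is judged:
By the outcome, as a careful person would: the job done as asked, in the order asked, and still so for the second after the job is handed in, with the robot touching nothing.
It also fails if it takes over 67 s, if anything falls off the work surface, if the arm or the gripper's body presses on something with over 40 N, if the wrist force passes 120 N, or if a joint passes its speed limit or range.

ROBOT

A 7-joint arm with a two-finger parallel gripper is mounted at the origin on the work surface. World frame = base frame: x ahead of the robot, y to its left, z up, the work surface at z = 0. Lengths are in m, angles in rad, forces in N, time in s.
With the tool pointing down it reaches from about 0.4 to 0.875 m from the base axis. Payload 19.3 kg.
Tool frame: the origin (TCP) lies at the very end of the fingers, on their centre line; the grasp point (between the pads) lies 19 mm behind it; z points along the fingers, y is the line along which they close (so a half turn about z gives the same grasp; the last joint's range is limited). The gripper opens to 85 mm and grips with 20 to 120 N. Pads are 22 mm wide; open, the fingers measure 114 mm over their backs; the gripper's body (76 mm by 85 mm) begins 54 mm behind the grasp point. The pads swing forward as they close: fully open they stand 13 mm farther back than shut.
Start: joints at [-1.174, 0.521, -0.036, 1.599, 0.021, 1.021, -0.113], TCP at [0.281, 0.558, 0.21] pointing down, gripper open.
Joint ranges: [-2.91, 2.91], [-0.3, 2.13], [-1.5, 1.42], [0.17, 2.43], [-1.26, 4.41], [0.16, 1.93], [-2.52, 2.52]. Speed limits (rad/s): [1.89, 1.89, 2.39, 2.39, 3.01, 3.01, 3.01].

INTERFACE

Orientations are given as [roll, pitch, yaw] about the fixed x, y, z axes, in that order (R = Rz(yaw) Ry(pitch) Rx(roll)).
In Python, from workcell import bot gives the robot as it stands.
- The arm moves only by the shell command python3 -m crank 'ROWS' [FORCE]. ROWS is a JSON object of lists of equal length, an entry for each row: "travel": the shift along the world's x, y, z in cm, a list of three; "turn": the turn, a rotation vector about the world's x, y, z in degrees, a list of three; "gripper": the closure, from 0 (fully open) to 1 (shut). A call has exactly 5 rows; each row is the pose to reach, as a shift and turn from the pose commanded when the call began; what a row does not reach only later rows make up. A row lasts 1/10 s, in which the tool goes at most 50 mm and 8.59 degrees, less where a joint would pass 70% of its speed; a pose out of reach is approached as far as the arm can. A call with a gripper value outside its range is refused whole. The fingers move at their own pace and stop on an object; FORCE is the grip in N (left out, the last holds). Time passes only in rows, so rows that repeat a pose let the fingers close, or fill a call up. It gives the time, the measured TCP pose, the force, the opening and the grip force at its end, in the units of the state.
- bot.observe(): the state, without advancing time (a new reading comes with each control period).
- bot.grab_frame(name): name is "scene" or "top" or "wrist"; returns a dict with "pixels" (420x560x3 uint8, red, green, blue), "fx", "fy", "cx", "cy" (pixels), "dist" ([k1, k2, p1, p2, k3] as OpenCV has them; the pictures are not rectified), "extrinsics" (4x4, takes a point from world to camera coordinates). Camera axes: x right, y down, z forward; pixel columns grow to the right and rows downward; lengths in m; the calibration is good to about 2 mm. A picture is of the moment at which its call begins. There is no depth.
- bot.job_done(): hands the job in; it is judged then, once.
The state is a dict: "clock": time; "qpos": joint angles; "qd": joint speeds; "joint_efforts": joint torques, N m; "position": TCP position; "tool_rot": TCP orientation; "force": force on the tool from outside, world axes, zero at the start; "moment": the same for the moment, N m; "grip_width": finger opening in m; "finger_force": force on a finger pad.
Only numpy, scipy, OpenCV 4.12 (cv2) and the standard library are available. Lean on these libraries where they do the work, as an engineer would, in place of code of your own. Each camera call takes 0.05 s, during which the arm holds its last target. There are 200 camera calls.

## Working session

There is one attempt and no reset: what is moved stays moved. The work goes in short steps, Python scripts to look and compute and a shell command to move; the robot and the scene stay as the last step left them, time stands still between calls to the robot, and variables do not carry over. Pictures are saved under pics/ and viewed, at most 10 in all, crops included, and the job is handed in when it is done.

```bash
ls; mkdir -p pics
cat > h.py <<'E'
import numpy as np, cv2
from workcell import bot
def grab(n):
    f=bot.grab_frame(n); f['K']=np.array([[f['fx'],0,f['cx']],[0,f['fy'],f['cy']],[0,0,1.]]); f['d']=np.array(f['dist'],float); f['E']=np.array(f['extrinsics']); return f
def save(f,name,box=None,s=1):
    p=np.array(f['pixels'],np.uint8)[:,:,::-1]
    if box: p=p[box[1]:box[3],box[0]:box[2]]
    cv2.imwrite('pics/'+name,cv2.resize(p,None,fx=s,fy=s,interpolation=cv2.INTER_CUBIC))
def ray(f,uv):
    u=cv2.undistortPoints(np.array([[uv]],float),f['K'],f['d'])[0,0]
    R,t=f['E'][:3,:3],f['E'][:3,3]; return -R.T@t, R.T@np.array([u[0],u[1],1])
def onz(f,uv,z):
    o,d=ray(f,uv); return o+d*(z-o[2])/d[2]
def proj(f,P):
    R,t=f['E'][:3,:3],f['E'][:3,3]
    return cv2.projectPoints(np.array(P,float).reshape(-1,3),cv2.Rodrigues(R)[0],t,f['K'],f['d'])[0][:,0]
def tri(f,a,g,b):
    A=[];B=[]
    for F,p in((f,a),(g,b)):
        o,d=ray(F,p); d=d/np.linalg.norm(d); M=np.eye(3)-np.outer(d,d); A.append(M);B.append(M@o)
    return np.linalg.lstsq(np.vstack(A),np.hstack(B),rcond=None)[0]
E
python3 - <<'E'
from h import *
import pickle
t=grab('top');s=grab('scene')
save(t,'top0.png',s=1.42);save(s,'scene0.png',s=1.42)
pickle.dump((t,s),open('f0.pkl','wb'))
print(bot.observe()); print(ray(t,(280,210)),ray(s,(280,210)))
E
```

```text
pics
{'clock': 0.1, 'qpos': array([-1.17422629,  0.52195227, -0.03630856,  1.59990594,  0.02117082,
        1.0210745 , -0.11283554]), 'qd': array([ 1.88803255e-04, -1.23195141e-03,  8.18268244e-05,  4.14304901e-04,
       -1.32164514e-03,  7.76847671e-05,  1.32130144e-04]), 'joint_efforts': array([ 3.89812456e-03, -9.28488779e+01,  1.98395781e+00, -3.70541489e+01,
        1.80675258e-02,  5.28004370e-03, -1.79128477e-05]), 'position': array([0.28115252, 0.55786519, 0.20980096]), 'tool_rot': array([-3.14063754e+00,  4.91410197e-05,  2.67474369e+00]), 'force': array([ 0.37959991, -1.08759099, -0.04599958]), 'moment': array([-0.03811706, -0.00724654, -0.00059122]), 'finger_force': 0.0, 'grip_width': 0.08532420837590095}
(array([0.29647588, 0.02873169, 1.33444366]), array([ 0.20902463,  0.01063298, -0.97785949])) (array([ 1.05681591, -0.4206628 ,  0.78580957]), array([-0.54107686,  0.46271062, -0.70270618]))
```

View pics/top0.png

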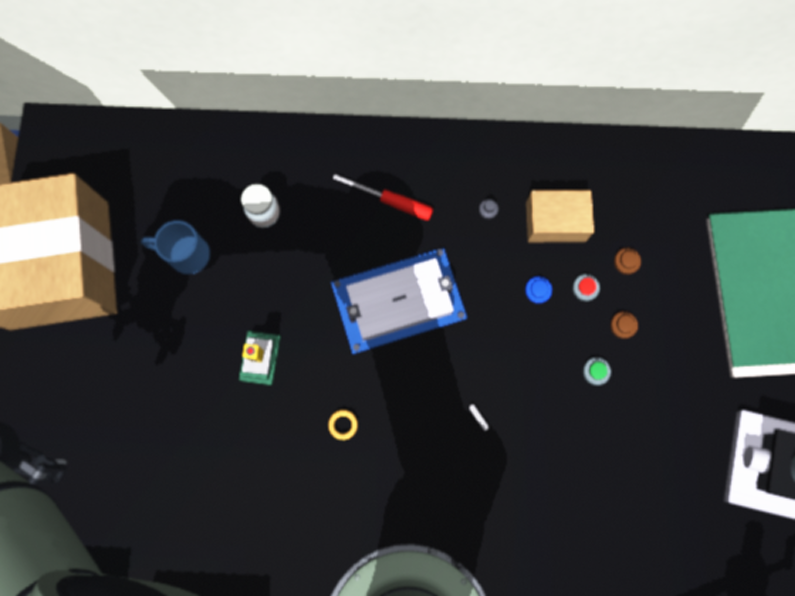

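View pics/scene0.png

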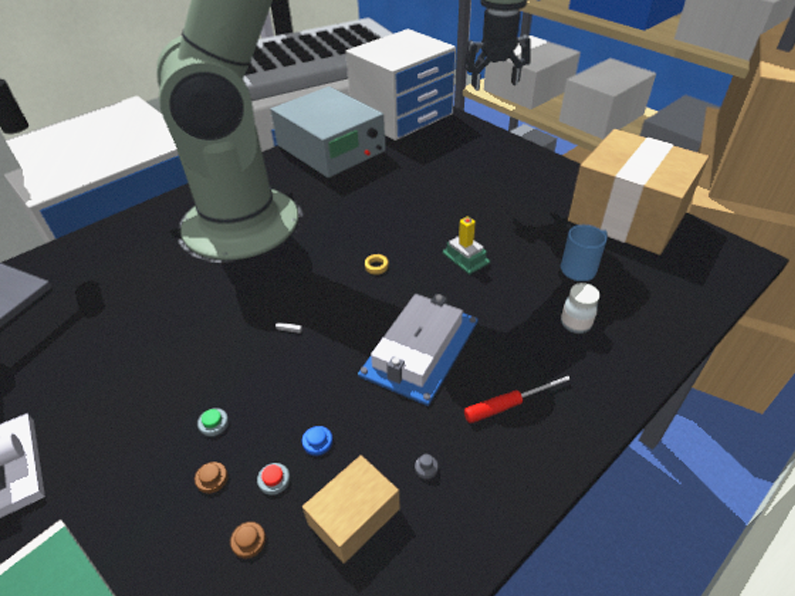

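The top picture shows, in displayed pixels:
- gauge on its green stand at (252,352), the only yellow body with a red top; the yellow ring at (343,425) is the lens cell
- fixture at (399,299), with the slot visible at its middle
- green button at (598,371)
- red button in grey housing at (587,288); the blue (539,290) and brown (627,261; 624,325) look-alikes don't fit.

In the scene picture, green is at (212,420) and red at (272,478).

Run:
```python
from h import *
import pickle
t,s=pickle.load(open('f0.pkl','rb'))
def blobs(f,lo,hi,mn=15):
    h=cv2.cvtColor(np.array(f['pixels'],np.uint8),cv2.COLOR_RGB2HSV)
    m=cv2.inRange(h,np.array(lo),np.array(hi)); n,l,st,c=cv2.connectedComponentsWithStats(m)
    return [(c[i].round(1).tolist(),int(st[i,4]),l==i) for i in range(1,n) if st[i,4]>=mn]
R={}
for nm,lo,hi in(('red',(0,190,120),(6,255,255)),('green',(55,150,120),(75,255,255)),('darkgreen',(65,80,30),(90,255,150)),('yellow',(20,150,110),(32,255,255)),('blue',(105,150,60),(118,255,255))):
    for k,f in(('t',t),('s',s)):
        R[nm,k]=blobs(f,lo,hi,8); print(nm,k,[(b[0],b[1]) for b in R[nm,k]])
near=lambda nm,k,p:min(R[nm,k],key=lambda b:np.hypot(b[0][0]-p[0],b[0][1]-p[1]))
for nm,pt,ps in(('red',(413,202),(191,335)),('green',(421,261),(149,295))):
    print(nm,tri(t,near(nm,'t',pt)[0],s,near(nm,'s',ps)[0]))
# gauge red top
print('redtop',tri(t,near('red','t',(177,247))[0],s,near('red','s',(329,154))[0]))
# stand & plate
def rect(nm,pt):
    b=near(nm,'t',pt); c=cv2.findContours(b[2].astype(np.uint8),0,2)[0][0]; return cv2.boxPoints(cv2.minAreaRect(cv2.convexHull(c)))
for nm,pt,z in(('blue',(281,211),.010),('darkgreen',(183,252),.012)):
    q=np.array([onz(t,p,z)[:2] for p in rect(nm,pt)]); e=q-np.roll(q,1,0)
    print(nm,q.round(4).tolist(),q.mean(0),np.linalg.norm(e,axis=1),np.degrees(np.arctan2(e[:,1],e[:,0])))
# block light + slot
g=cv2.cvtColor(np.array(t['pixels'],np.uint8),cv2.COLOR_RGB2GRAY)
roi=np.zeros_like(g); roi[195:225,266:298]=1
b=cv2.connectedComponentsWithStats(((g<75)&(roi>0)).astype(np.uint8)); print(b[2][1:],b[3][1:])
for i in range(1,b[0]):
    if b[2][i,4]>8:
        ys,xs=np.where(b[1]==i); P=np.array([onz(t,(x,y),.044)[:2] for x,y in zip(xs,ys)]); c=P.mean(0); w,v=np.linalg.eigh(np.cov((P-c).T)); print('slot',c,np.sqrt(12*w),v[:,1])
save(t,'cropt.png',(150,150,450,300),2.6)
```

```text
red t [([287.4, 144.1], 289), ([413.1, 201.1], 78)]
red s [([346.4, 285.6], 403), ([192.4, 338.6], 36)]
green t [([421.0, 260.4], 100)]
green s [([148.3, 296.7], 30)]
darkgreen t [([521.5, 154.8], 217), ([509.2, 210.5], 36), ([513.9, 241.8], 32), ([185.3, 252.6], 344)]
darkgreen s [([241.7, 100.9], 235), ([328.4, 182.7], 308), ([149.9, 298.4], 36)]
yellow t [([178.0, 248.3], 82)]
yellow s [([328.2, 163.1], 179), ([264.7, 185.2], 113)]
blue t [([278.1, 213.6], 1476), ([378.9, 203.8], 324)]
blue s [([292.4, 11.2], 1529), ([335.5, 14.3], 252), ([443.5, 7.1], 1108), ([449.8, 44.6], 2812), ([365.8, 16.9], 8), ([336.2, 37.9], 14), ([298.7, 50.1], 400), ([339.4, 51.7], 12), ([298.9, 65.6], 361), ([298.3, 80.9], 321), ([80.8, 138.0], 2024), ([298.8, 259.2], 980), ([223.0, 309.9], 363)]
red [ 0.61843711 -0.30784953  0.00504178]
green [ 0.46137638 -0.32527908  0.01016867]
redtop [0.76006089 0.03037376 0.01471282]
blue [[0.6056, 0.1728], [0.6852, -0.0403], [0.5464, -0.087], [0.4699, 0.122]] [0.5767623  0.04186853] [0.14484175 0.22747004 0.14646504 0.22252759] [  20.542114    -69.5158564  -161.39440354  110.08642753]
darkgreen [[0.4158, 0.3261], [0.5122, 0.3178], [0.5036, 0.253], [0.4075, 0.2623]] [0.45977029 0.28978559] [0.06436279 0.09678489 0.06535667 0.09655835] [ 82.56462432  -4.9593829  -97.60089454 174.45641141]
[] []
```

View pics/cropt.png

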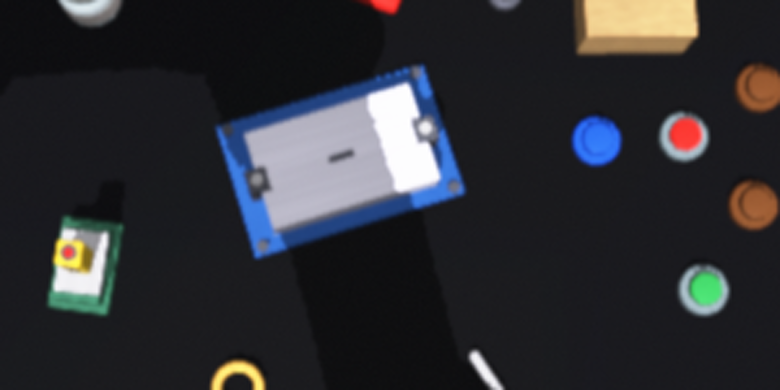

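The crop shows the gauge's red top at crop (69,252), i.e. pixel (176.5,246.9). The slot is at crop (341,155), pixel (281.2,209.6), and the green and red buttons both sit in grey housings. Next I'll compute the gauge and slot positions more precisely.

Run:
```python
from h import *
import pickle
t,s=pickle.load(open('f0.pkl','rb'))
def cen(f,box,test):
    p=np.array(f['pixels'],float)[box[1]:box[3],box[0]:box[2]]; m=test(p[...,0],p[...,1],p[...,2]); ys,xs=np.where(m); return np.array([xs.mean()+box[0],ys.mean()+box[1]]),len(xs)
red=lambda r,g,b:(r>90)&(g<.45*r)&(b<.45*r)
grn=lambda r,g,b:(g>90)&(r<.6*g)&(b<.75*g)
for n,bt,bs,te in(('gauge',(168,238,186,258),(320,145,340,165),red),('red',(402,190,424,214),(178,322,206,350),red),('green',(408,248,434,274),(136,282,162,312),grn)):
    a,b=cen(t,bt,te),cen(s,bs,te); P=tri(t,a[0],s,b[0]); print(n,a,b,P, proj(t,P)[0]-a[0])
print('gauge at z.104',onz(t,(176.5,246.9),.104))
for z in(.02,.025,.03): print(onz(t,cen(t,(402,190,424,214),red)[0],z),onz(t,cen(t,(408,248,434,274),grn)[0],z))
c=np.array([.5768,.0419]); sl=onz(t,(281.2,209.6),.044)[:2]; y=np.radians(20)
print('slot',sl,'in fixture',np.array([[np.cos(y),np.sin(y)],[-np.sin(y),np.cos(y)]])@(sl-c))
```

```text
gauge (array([175.88888889, 246.66666667]), 9) (array([329., 155.]), 3) [0.45932026 0.28785029 0.10094111] [0.31148754 0.28138053]
red (array([413.16190476, 201.08571429]), 105) (array([191.45806452, 334.67741935]), 155) [ 0.61569253 -0.30557126  0.01596853] [0.43346013 0.20274756]
green (array([420.85483871, 260.51612903]), 124) (array([148.0729927 , 294.06569343]), 137) [ 0.4601476  -0.32297708  0.01745879] [0.57157119 0.24092502]
gauge at z.104 [0.45906135 0.28649868 0.104     ]
[ 0.61521502 -0.30342527  0.02      ] [ 0.46038906 -0.32085311  0.02      ]
[ 0.61400257 -0.30216178  0.025     ] [ 0.45976555 -0.31952333  0.025     ]
[ 0.61279012 -0.30089829  0.03      ] [ 0.45914205 -0.31819355  0.03      ]
slot [0.57348474 0.03974398] in fixture [-0.00385272 -0.00089211]
```

```bash
python3 -m crank '{"travel":[[2.5,-3.8,0],[5,-7.6,0],[7.6,-11.6,0],[10.1,-15.5,0],[12.7,-19.4,0]],"turn":[[0,0,4],[0,0,8],[0,0,12],[0,0,16],[0,0,20]],"gripper":[0,0,0,0,0]}' 60; python3 -m crank '{"travel":[[2.5,-3.9,0],[5.1,-7.7,0],[5.1,-7.7,0],[5.1,-7.7,0],[5.1,-7.7,0]],"turn":[[0,0,0],[0,0,0],[0,0,0],[0,0,0],[0,0,0]],"gripper":[0,0,0,0,0]}'
python3 - <<'E'
from h import *
import pickle
w=grab('wrist');pickle.dump(w,open('w1.pkl','wb'));save(w,'w1.png',s=1.42);print(proj(w,[[.459,.287,.104],[.459,.287,.041]]),ray(w,(280,210)))
E
```

```text
clock: 0.6
position: [0.4089, 0.3623, 0.2102]
tool_rot: [-3.141, -0.0, 3.027]
force: [1.2, 0.7, 0.1]
grip_width: 0.0853
finger_force: 0.0
clock: 1.1
position: [0.4587, 0.2879, 0.2101]
tool_rot: [3.142, -0.0, 3.025]
force: [0.4, 1.0, 0.4]
grip_width: 0.0853
finger_force: 0.0
[[277.10289548 198.23529561]
 [277.31498079 182.72300348]] (array([0.38366036, 0.29699532, 0.37390055]), array([ 0.30596577, -0.03062027, -0.9516466 ]))
```

View pics/w1.png

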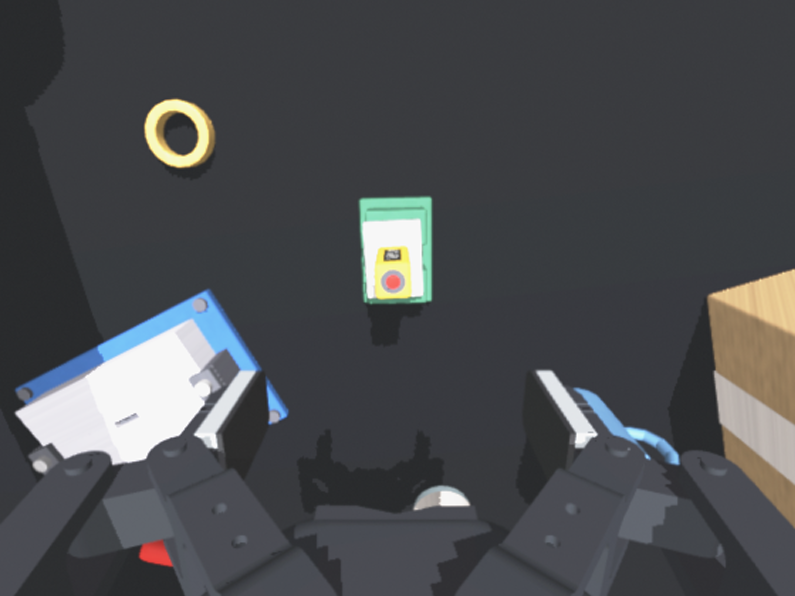

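The wrist picture shows the gauge's red top at (392,282), within 1 px of the prediction, and the foot aligned with the fingers. The slot is visible at (126,419). I'll descend and grip.

```bash
python3 -m crank '{"travel":[[0,-0.1,-4],[0,-0.1,-8],[0,-0.1,-12],[0,-0.1,-14],[0,-0.1,-15]],"turn":[[0,0,0],[0,0,0],[0,0,0],[0,0,0],[0,0,0]],"gripper":[0,0,0,0,0]}' 60; python3 -m crank '{"travel":[[0,0,0],[0,0,0],[0,0,0],[0,0,0],[0,0,0]],"turn":[[0,0,0],[0,0,0],[0,0,0],[0,0,0],[0,0,0]],"gripper":[0.5,1,1,1,1]}' 60;  python3 -m crank '{"travel":[[0,0,0],[0,0,0],[0,0,0],[0,0,0.5],[0,0,1]],"turn":[[0,0,0],[0,0,0],[0,0,0],[0,0,0],[0,0,0]],"gripper":[1,1,1,1,1]}'
python3 - <<'E'
from h import *
import pickle
w=pickle.load(open('w1.pkl','rb')); 
for z in (.044,): print('slot w',onz(w,(126/1.42,419/1.42),z), onz(w,(115/1.42,423/1.42),z),onz(w,(137/1.42,414/1.42),z))
E
```

```text
clock: 1.65
position: [0.4578, 0.2866, 0.0583]
tool_rot: [-3.14, -0.002, 3.026]
force: [0.8, -0.3, 0.1]
grip_width: 0.0852
finger_force: 0.0
clock: 2.15
position: [0.4597, 0.2864, 0.0614]
tool_rot: [3.141, 0.001, 3.024]
force: [-2.7, -1.3, 10.4]
grip_width: 0.0232
finger_force: 57.8
clock: 2.65
position: [0.4593, 0.2861, 0.0708]
tool_rot: [-3.142, 0.0, 3.024]
force: [-0.3, 0.4, -3.2]
grip_width: 0.0227
finger_force: 58.8
slot w [0.57195057 0.03834228 0.044     ] [0.57480991 0.02735783 0.044     ] [0.56814677 0.04952781 0.044     ]
```

```bash
python3 -m crank '{"travel":[[0,0,4],[0,0,8],[3,-3.4,8],[6,-6.8,8],[9,-10.2,8]],"turn":[[0,0,0],[0,0,0],[0,0,6],[0,0,12],[0,0,18]],"gripper":[1,1,1,1,1]}'; python3 -m crank '{"travel":[[3,-3.5,0],[6,-7,0],[10,-11.8,0],[10,-11.8,0],[10,-11.8,0]],"turn":[[0,0,5],[0,0,8.7],[0,0,8.7],[0,0,8.7],[0,0,8.7]],"gripper":[1,1,1,1,1]}'
python3 - <<'E'
from h import *
import pickle
w=grab('wrist');pickle.dump(w,open('w2.pkl','wb'));save(w,'w2.png',s=1.42);print(proj(w,[.573,.039,.044])*1.42)
E
```

```text
clock: 3.15
position: [0.5502, 0.183, 0.1512]
tool_rot: [3.142, 0.001, -2.94]
force: [0.0, 1.3, -3.2]
grip_width: 0.0227
finger_force: 59.6
clock: 3.65
position: [0.6502, 0.0631, 0.1501]
tool_rot: [-3.141, -0.0, -2.797]
force: [-0.6, 0.8, -2.1]
grip_width: 0.0225
finger_force: 59.8
[[400.75095545 147.55613338]]
```

View pics/w2.png

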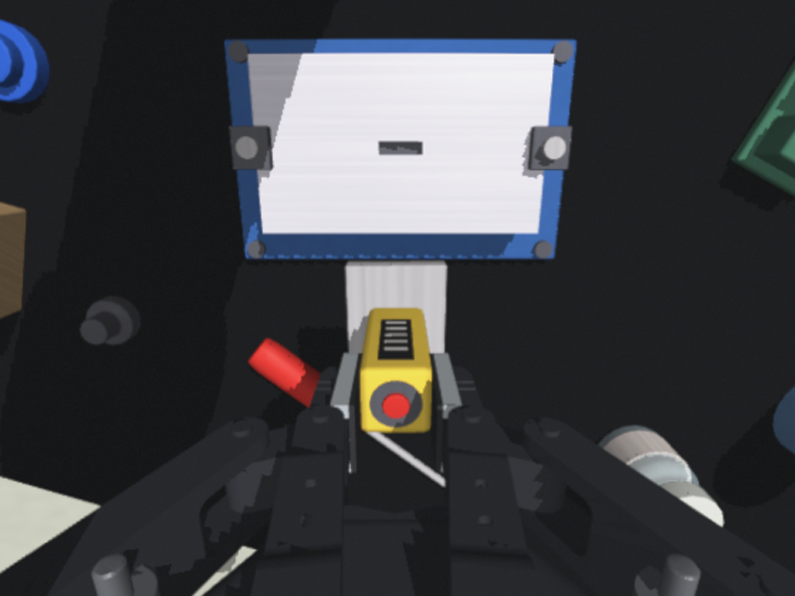

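The wrist picture shows the slot at (400.5,148), lying left-right in the image. The red top is at (396,405), the gauge is square in the fingers, and the block edges are level in the image, so the yaw is right.

Run:
```python
from h import *
import pickle
w=pickle.load(open('w2.pkl','rb')); p=np.array(w['pixels'],float)
g=p.mean(2)[97:112,260:306]; m=g<130; ys,xs=np.where(m); print(len(xs),xs.min()+260,xs.max()+260,ys.min()+97,ys.max()+97)
wt=np.clip(200-g,0,None)*cv2.dilate(m.astype(np.uint8),np.ones((3,3)))
Y,X=np.mgrid[97:112,260:306]; c=((X*wt).sum()/wt.sum(),(Y*wt).sum()/wt.sum()); print('slot',c,onz(w,c,.044))
a=np.polyfit(xs,ys,1)[0]; q=[onz(w,(x,c[1]+a*(x-c[0])),.044) for x in(c[0]-15,c[0]+15)]; d=q[1]-q[0]; print('slot dir',np.degrees(np.arctan2(d[1],d[0])))
r,gg,b=p[...,0],p[...,1],p[...,2]; m=(r>120)&(gg<.4*r)&(b<.4*r); m[:, :255]=0;m[:,300:]=0;m[:270]=0;m[305:]=0; ys,xs=np.where(m); pr=(xs.mean(),ys.mean()); o=bot.observe(); print('pos',o['position'],np.degrees(o['tool_rot']))
for h in(.042,.044,.046): print(pr,onz(w,pr,o['position'][2]+h))
bm=(b>100)&(r<.5*b)&(np.arange(560)>130)&(np.arange(560)<420)&(np.arange(420)[:,None]<200)
q=cv2.boxPoints(cv2.minAreaRect(np.argwhere(bm)[:,::-1].astype(np.float32))); print(q*1.42)
for u,v in(((225,41),(576,41)),((247,258),(556,258))):
    A=onz(w,(u[0]/1.42,u[1]/1.42),.01);B=onz(w,(v[0]/1.42,v[1]/1.42),.01);print(A,B,np.linalg.norm(A-B),np.degrees(np.arctan2(*(B-A)[1::-1])))
```

```text
244 267 296 100 108
slot (np.float64(281.9393133878605), np.float64(103.44379035729659)) [0.57272901 0.03865521 0.044     ]
slot dir 109.00397056312326
pos [0.64926305 0.06527653 0.15017885] [ 1.79993398e+02 -2.79995486e-02 -1.60147796e+02]
(np.float64(278.44357976653697), np.float64(285.2490272373541)) [0.64944102 0.06313037 0.19217885]
(np.float64(278.44357976653697), np.float64(285.2490272373541)) [0.64828368 0.0627182  0.19417885]
(np.float64(278.44357976653697), np.float64(285.2490272373541)) [0.64712634 0.06230604 0.19617885]
[[225.78  38.34]
 [575.1   38.34]
 [575.1  257.02]
 [225.78 257.02]]
[ 0.54927205 -0.08516438  0.01      ] [0.47594992 0.11994337 0.01      ] 0.21781948311353166 109.67100789998399
[ 0.67882825 -0.03824778  0.01      ] [0.60503577 0.16798303 0.01      ] 0.21903532982300147 109.68797259500832
```

```bash
python3 -m crank '{"travel":[[-2.5,-0.8,0],[-5,-1.6,0],[-7.56,-2.4,-2],[-7.56,-2.4,-4.8],[-7.56,-2.4,-5]],"turn":[[0,0,0],[0,0,0],[0,0,0],[0,0,0],[0,0,0]],"gripper":[1,1,1,1,1]}'; python3 -m crank '{"travel":[[0,0,0],[0,0,-0.4],[0,0,-0.8],[0,0,-1.2],[0,0,-1.4]],"turn":[[0,0,0],[0,0,0],[0,0,0],[0,0,0],[0,0,0]],"gripper":[1,1,1,1,1]}'; python3 -c "from workcell import bot;o=bot.observe();print(o['position'],o['force'])"
```

```text
clock: 4.2
position: [0.5714, 0.0431, 0.0985]
tool_rot: [3.14, -0.004, -2.792]
force: [-0.3, -0.8, -2.1]
grip_width: 0.0225
finger_force: 59.7
clock: 4.7
position: [0.5737, 0.0422, 0.0861]
tool_rot: [3.142, -0.0, -2.793]
force: [0.4, -0.1, -3.2]
grip_width: 0.0227
finger_force: 59.8
[0.57371739 0.04217169 0.08606181] [ 0.35402421 -0.13080001 -3.1501422 ]
```

```bash
python3 -m crank '{"travel":[[0,0,-0.1],[0,0,-0.2],[0,0,-0.3],[0,0,-0.4],[0,0,-0.4]],"turn":[[0,0,0],[0,0,0],[0,0,0],[0,0,0],[0,0,0]],"gripper":[1,1,1,1,1]}'; python3 -c "from workcell import bot;o=bot.observe();print(o['position'],o['force'],o['moment'])"
```

```text
clock: 5.2
position: [0.5738, 0.0421, 0.0825]
tool_rot: [-3.141, 0.0, -2.793]
force: [-1.5, -0.6, 0.6]
grip_width: 0.0226
finger_force: 60.6
[0.57384396 0.04212528 0.08246625] [-1.49611022 -0.57908448  0.57097942] [-0.01660073  0.243968    0.04578478]
```

```bash
python3 -m crank '{"travel":[[0,0,-0.05],[0,0,-0.1],[0,0,-0.15],[0,0,-0.2],[0,0,-0.2]],"turn":[[0,0,0],[0,0,0],[0,0,0],[0,0,0],[0,0,0]],"gripper":[1,1,1,1,1]}'
python3 - <<'E'
from h import *
o=bot.observe();print(o['position'],o['force'],o['moment'])
s=grab('scene');w=grab('wrist')
a=cv2.resize(np.array(s['pixels'],np.uint8)[180:270,240:360],None,fx=4,fy=4,interpolation=3);b=cv2.resize(np.array(w['pixels'],np.uint8)[150:330,220:340],None,fx=2,fy=2)
cv2.imwrite('pics/c3.png',np.hstack([a,cv2.resize(b,(240,360))])[:,:,::-1])
E
```

```text
clock: 5.7
position: [0.5737, 0.0421, 0.0803]
tool_rot: [-3.142, 0.0, -2.793]
force: [0.3, -0.1, 3.3]
grip_width: 0.0226
finger_force: 60.6
[0.57374153 0.04212921 0.08025533] [ 0.27205248 -0.06362819  3.33725302] [-0.04772829  0.03606295  0.02620985]
```

View pics/c3.png

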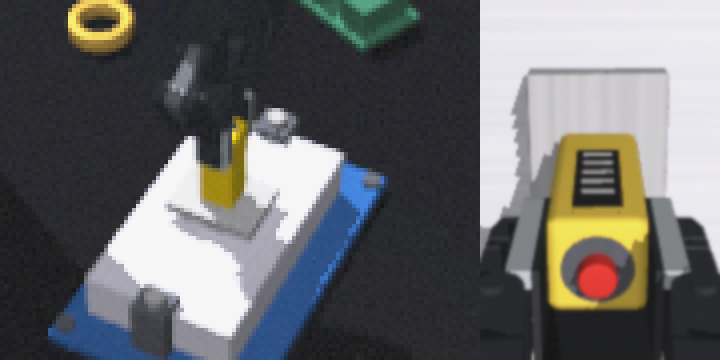

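The scene crop shows the gauge over the block with its foot still a little above it. In the wrist crop the red end is barely raised, so the pin has only just begun to go in. The net push is 6.5 N with no side force, and contact came about 6 mm below block level, so the pin appears to be in the slot. I'll continue gently.

```bash
python3 -m crank '{"travel":[[0,0,-0.08],[0,0,-0.16],[0,0,-0.24],[0,0,-0.32],[0,0,-0.4]],"turn":[[0,0,0],[0,0,0],[0,0,0],[0,0,0],[0,0,0]],"gripper":[1,1,1,1,1]}';python3 -m crank '{"travel":[[0,0,-0.05],[0,0,-0.1],[0,0,-0.15],[0,0,-0.2],[0,0,-0.2]],"turn":[[0,0,0],[0,0,0],[0,0,0],[0,0,0],[0,0,0]],"gripper":[1,1,1,1,1]}'; python3 -c "from workcell import bot;o=bot.observe();print(o['position'],o['force'],o['moment'])"
```

```text
clock: 6.3
position: [0.5737, 0.0421, 0.0762]
tool_rot: [-3.142, -0.0, -2.793]
force: [-0.6, -0.5, 3.3]
grip_width: 0.0228
finger_force: 60.7
clock: 6.8
position: [0.5736, 0.0421, 0.0742]
tool_rot: [3.142, -0.0, -2.793]
force: [-0.6, 0.7, 2.3]
grip_width: 0.0223
finger_force: 60.7
[0.57361559 0.04212562 0.07421357] [-0.60274446  0.67712259  2.3295276 ] [-0.0838617  -0.06297275 -0.00944188]
```

```bash
python3 -m crank '{"travel":[[0,0,-0.03],[0,0,-0.06],[0,0,-0.09],[0,0,-0.12],[0,0,-0.12]],"turn":[[0,0,0],[0,0,0],[0,0,0],[0,0,0],[0,0,0]],"gripper":[1,1,1,1,1]}'; python3 -c "from workcell import bot;o=bot.observe();print(o['position'],o['force'],o['moment'])"
```

```text
clock: 7.3
position: [0.5736, 0.0421, 0.0736]
tool_rot: [-3.141, 0.0, -2.793]
force: [-4.6, -0.6, 14.5]
grip_width: 0.0228
finger_force: 62.3
[0.5736434  0.04211757 0.07359957] [-4.55943755 -0.57431513 14.47273203] [-0.11658687  0.91847607  0.0437928 ]
```

```bash
python3 -m crank '{"travel":[[0,0,-0.02],[0,0,-0.04],[0,0,-0.06],[0,0,-0.08],[0,0,-0.08]],"turn":[[0,0,0],[0,0,0],[0,0,0],[0,0,0],[0,0,0]],"gripper":[1,1,1,1,1]}'; python3 -c "from workcell import bot;o=bot.observe();print(o['position'],o['force'],o['moment'])"
```

```text
clock: 7.8
position: [0.5736, 0.0421, 0.0735]
tool_rot: [-3.141, 0.0, -2.793]
force: [-10.2, -0.1, 29.4]
grip_width: 0.0224
finger_force: 64.3
[0.57360672 0.04210846 0.07351844] [-10.21493561  -0.06077355  29.42914602] [-0.22936366  2.05438549 -0.01091416]
```

Seated: the height stops at 0.0735 m, against 0.0734 m predicted. I'll relax the push and let go.

```bash
python3 -m crank '{"travel":[[0,0,0.05],[0,0,0.1],[0,0,0.1],[0,0,0.1],[0,0,0.1]],"turn":[[0,0,0],[0,0,0],[0,0,0],[0,0,0],[0,0,0]],"gripper":[1,1,1,1,1]}' 20; python3 -m crank '{"travel":[[0,0,0],[0,0,0],[0,0,0],[0,0,0],[0,0,0]],"turn":[[0,0,0],[0,0,0],[0,0,0],[0,0,0],[0,0,0]],"gripper":[0.4,0,0,0,0]}'; python3 -m crank '{"travel":[[0,0,0],[0,0,1],[0,0,4],[0,0,8],[0,0,12]],"turn":[[0,0,0],[0,0,0],[0,0,0],[0,0,0],[0,0,0]],"gripper":[0,0,0,0,0]}';python3 -m crank '{"travel":[[2,0.7,0],[4,1.5,0],[4,1.5,0],[4,1.5,0],[4,1.5,0]],"turn":[[0,0,0],[0,0,0],[0,0,0],[0,0,0],[0,0,0]],"gripper":[0,0,0,0,0]}'
python3 - <<'E'
from h import *
import pickle
w=grab('wrist');s=grab('scene');t=grab('top');pickle.dump((w,s,t),open('f4.pkl','wb'))
c=proj(w,[.5737,.042,.1])[0]; print(c, proj(s,[.5737,.042,.1])[0],proj(t,[.5737,.042,.1])[0])
x,y=int(c[0]),int(c[1])
a=np.array(w['pixels'],np.uint8)[y-60:y+60,x-60:x+60]; c=proj(s,[.5737,.042,.08])[0];x,y=int(c[0]),int(c[1])
b=np.array(s['pixels'],np.uint8)[y-35:y+35,x-35:x+35]
cv2.imwrite('pics/c4.png',np.hstack([cv2.resize(q,(400,400),interpolation=2) for q in(a,b)])[:,:,::-1])
E
```

```text
clock: 8.3
position: [0.5736, 0.0421, 0.0736]
tool_rot: [-3.142, 0.0, -2.793]
force: [-2.6, -0.1, 11.2]
grip_width: 0.0223
finger_force: 61.7
clock: 8.8
position: [0.5736, 0.0421, 0.0732]
tool_rot: [3.142, -0.0, -2.793]
force: [0.7, 0.6, -0.2]
grip_width: 0.0853
finger_force: 0.0
clock: 9.3
position: [0.5734, 0.0421, 0.1953]
tool_rot: [3.141, -0.0, -2.793]
force: [1.2, -0.5, 0.1]
grip_width: 0.0856
finger_force: 0.0
clock: 9.8
position: [0.6131, 0.0568, 0.1935]
tool_rot: [-3.141, -0.0, -2.794]
force: [-0.9, 0.4, 0.1]
grip_width: 0.0853
finger_force: 0.0
[277.571699   152.71458617] [295.55193192 217.0802539 ] [280.28508046 204.67324469]
```

View pics/c4.png

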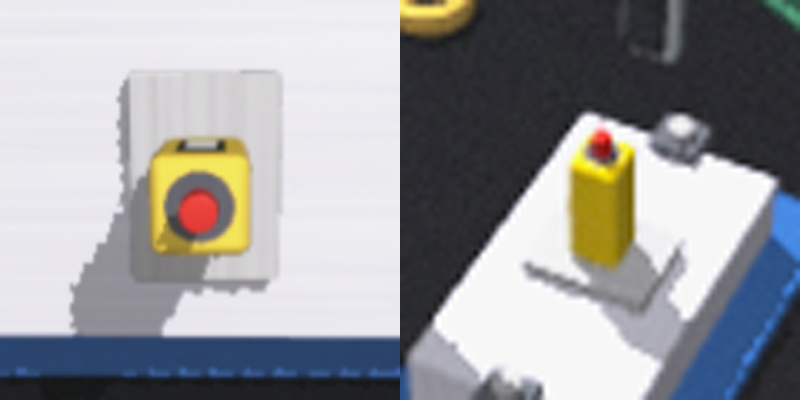

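Both crops show the gauge standing upright and flat across the slot, with the red end well out; the red centre is at (198,212) in the left crop. I'll take a tilted, closer view to read it.

```bash
python3 -m crank '{"travel":[[-2.3,-0.8,0.7],[-4.6,-1.7,0.7],[-6.9,-2.6,0.7],[-9.1,-3.4,0.7],[-11.3,-4.2,0.7]],"turn":[[2,-5.6,0],[4,-11.3,0],[6.1,-16.9,0],[8.1,-22.5,0],[10.2,-28.2,0]],"gripper":[0,0,0,0,0]}';python3 -m crank '{"travel":[[0,0,0],[0,0,0],[0,0,0],[0,0,0],[0,0,0]],"turn":[[0,0,0],[0,0,0],[0,0,0],[0,0,0],[0,0,0]],"gripper":[0,0,0,0,0]}'
python3 - <<'E'
from h import *
import pickle
w=grab('wrist');pickle.dump(w,open('w5.pkl','wb'))
P=[[.5735,.042,z] for z in(.044,.114,.12,.132)]; c=proj(w,P);print(c)
x,y=int(c[1][0]),int(c[1][1]); x0,y0=max(x-60,0),max(y-40,0); print(x0,y0)
save(w,'c5.png',(x0,y0,x0+120,y0+100),5)
E
```

```text
clock: 10.45
position: [0.5074, 0.0211, 0.2011]
tool_rot: [3.131, 0.482, -2.792]
force: [-0.3, 1.5, -0.8]
grip_width: 0.0852
finger_force: 0.0
clock: 10.95
position: [0.5106, 0.0234, 0.2011]
tool_rot: [3.128, 0.48, -2.791]
force: [-0.2, 0.1, 0.7]
grip_width: 0.0854
finger_force: 0.0
[[272.29514035 168.96671159]
 [272.1664563  215.64313116]
 [272.15363775 220.41004012]
 [272.12700113 230.38775588]]
212 175
```

View pics/c5.png

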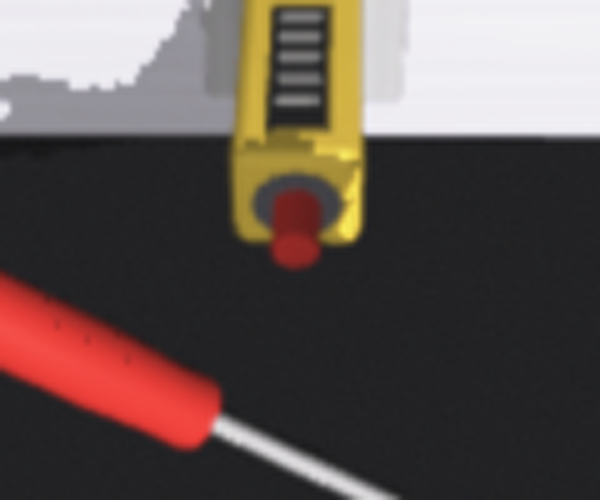

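The crop shows the gauge upright. The grey collar's centre is at crop (297,203), image row 215.6, matching body-top height 0.114 m. The red tip's disc is at crop (296,251), row 225.2, so its height is about 0.1258 m. That puts the red end about 11.8 mm out and the depth at about 7.2 mm, shallower than 10 mm, which also agrees with the 9–12 mm of pin travel felt. So the red button is the one to press.

```bash
python3 -m crank '{"travel":[[1.5,-4.6,0],[3,-9.2,0],[4.5,-13.8,0],[6,-18.4,0],[7.5,-23,0]],"turn":[[-2,5.6,0],[-4,11.3,0],[-6.1,16.9,0],[-8.1,22.5,0],[-10.2,28.2,0]],"gripper":[0,0,0,0,0]}';python3 -m crank '{"travel":[[1,-4.5,-1],[2,-9.6,-3],[2,-9.6,-5],[2,-9.6,-5],[2,-9.6,-5]],"turn":[[0,0,0],[0,0,0],[0,0,0],[0,0,0],[0,0,0]],"gripper":[0,0,0.5,1,1]}'
python3 - <<'E'
from h import *
import pickle
w=grab('wrist');pickle.dump(w,open('w6.pkl','wb'));save(w,'w6.png',s=1.42); t,s=pickle.load(open('f0.pkl','rb'))
o=bot.observe();print(o['position'],o['tool_rot'],o['grip_width'])
p=np.array(w['pixels'],float);r,g,b=p[...,0],p[...,1],p[...,2];m=((r>90)&(g<.35*r)&(b<.35*r)).astype(np.uint8)
n,l,st,c=cv2.connectedComponentsWithStats(m)
for i in range(1,n):
    if st[i,4]>100: print(st[i],c[i],[onz(w,c[i],z).round(4).tolist() for z in(.016,.02,.03)],'tri',tri(t,(413.16,201.09),w,c[i]))
E
```

```text
clock: 11.5
position: [0.5859, -0.2093, 0.2018]
tool_rot: [3.128, -0.048, -2.793]
force: [-0.5, 0.5, 0.4]
grip_width: 0.0854
finger_force: 0.0
clock: 12.0
position: [0.6055, -0.3019, 0.1512]
tool_rot: [3.126, -0.044, -2.791]
force: [-0.2, 1.3, 1.0]
grip_width: 0.0441
finger_force: 0.0
[ 0.60594572 -0.30182942  0.15216102] [ 3.12673387 -0.04266003 -2.79091519] 0.03599062277561286
```

View pics/w6.png

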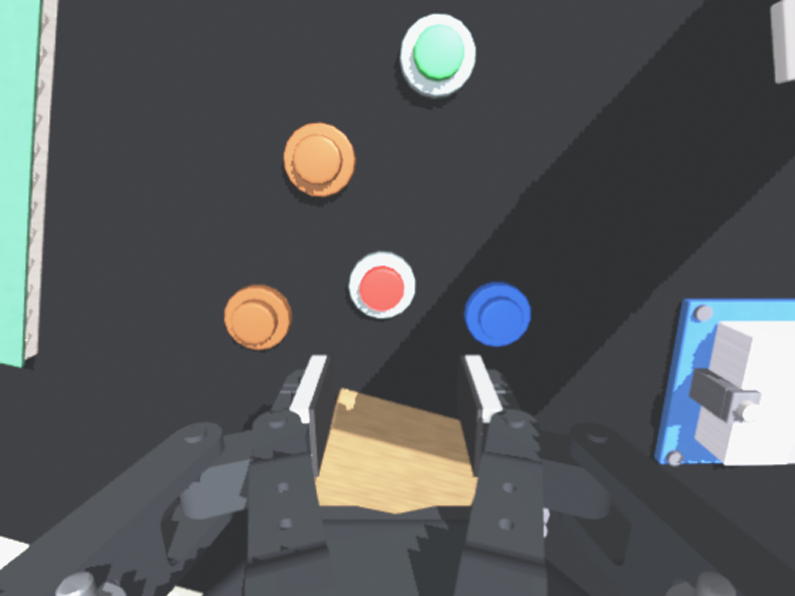

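The picture shows the red button in its grey housing at (382,288). The blue (497,314) and brown (319,160; 257,318) ones are not meant, and the green button is at (438,53).

Run:
```python
from h import *
import pickle
w=pickle.load(open('w6.pkl','rb')); t,s=pickle.load(open('f0.pkl','rb')); c=(269,202.9)
print([onz(w,c,z).round(4).tolist() for z in(.016,.02,.025,.03)],tri(t,(413.16,201.09),w,c),tri(s,(191.46,334.68),w,c))
# diameter check at z
for z in (.016,.025): print(np.linalg.norm(onz(w,(360/1.42,288/1.42),z)-onz(w,(404/1.42,288/1.42),z)))
```

```text
[[0.615, -0.306, 0.016], [0.6141, -0.3063, 0.02], [0.6129, -0.3067, 0.025], [0.6117, -0.307, 0.03]] [ 0.61680603 -0.30564918  0.01105727] [ 0.61504128 -0.30631413  0.01587682]
0.031182628868505674
0.03025364419725339
```

```bash
python3 -m crank '{"travel":[[0.4,-0.1,-2],[0.8,-0.3,-5],[0.8,-0.3,-8],[0.8,-0.3,-10],[0.8,-0.3,-11]],"turn":[[0.8,-2.3,0],[0.8,-2.3,0],[0.8,-2.3,0],[0.8,-2.3,0],[0.8,-2.3,0]],"gripper":[1,1,1,1,1]}';python3 -m crank '{"travel":[[0,0,-0.3],[0,0,-0.6],[0,0,-0.9],[0,0,-1.2],[0,0,-1.4]],"turn":[[0,0,0],[0,0,0],[0,0,0],[0,0,0],[0,0,0]],"gripper":[1,1,1,1,1]}'; python3 -c "from workcell import bot;o=bot.observe();print(o['position'],o['force'],o['tool_rot'],o['grip_width'])"
```

```text
clock: 12.55
position: [0.6135, -0.3048, 0.041]
tool_rot: [3.127, -0.001, -2.791]
force: [0.1, 0.4, -0.3]
grip_width: 0.0001
finger_force: 0.0
clock: 13.05
position: [0.6134, -0.3063, 0.0274]
tool_rot: [3.128, -0.001, -2.792]
force: [-0.3, -0.4, -0.8]
grip_width: 0.0002
finger_force: 0.0
[ 0.61338894 -0.30629313  0.02741012] [-0.33282693 -0.38756296 -0.79025777] [ 3.12760809e+00 -5.50048159e-04 -2.79246274e+00] 0.00021518238770211587
```

```bash
python3 -m crank '{"travel":[[0,0,-0.15],[0,0,-0.3],[0,0,-0.45],[0,0,-0.6],[0,0,-0.6]],"turn":[[0,0,0],[0,0,0],[0,0,0],[0,0,0],[0,0,0]],"gripper":[1,1,1,1,1]}';python3 -m crank '{"travel":[[0,0,-0.1],[0,0,-0.2],[0,0,-0.3],[0,0,-0.4],[0,0,-0.4]],"turn":[[0,0,0],[0,0,0],[0,0,0],[0,0,0],[0,0,0]],"gripper":[1,1,1,1,1]}'
```

```text
clock: 13.55
position: [0.6131, -0.3062, 0.0209]
tool_rot: [3.127, -0.001, -2.793]
force: [0.1, 0.2, -0.0]
grip_width: 0.0002
finger_force: 0.0
clock: 14.05
position: [0.6132, -0.3062, 0.017]
tool_rot: [3.127, -0.001, -2.792]
force: [0.4, 0.2, -0.4]
grip_width: -0.0001
finger_force: 0.0
```

```bash
python3 -m crank '{"travel":[[0,0,-0.08],[0,0,-0.16],[0,0,-0.24],[0,0,-0.3],[0,0,-0.3]],"turn":[[0,0,0],[0,0,0],[0,0,0],[0,0,0],[0,0,0]],"gripper":[1,1,1,1,1]}'
```

```text
clock: 14.55
position: [0.6132, -0.3062, 0.0141]
tool_rot: [3.127, -0.001, -2.792]
force: [0.3, 0.3, 0.9]
grip_width: -0.0001
finger_force: 0.0
```

```bash
python3 -m crank '{"travel":[[0,0,-0.05],[0,0,-0.1],[0,0,-0.15],[0,0,-0.2],[0,0,-0.2]],"turn":[[0,0,0],[0,0,0],[0,0,0],[0,0,0],[0,0,0]],"gripper":[1,1,1,1,1]}'
```

```text
clock: 15.05
position: [0.6132, -0.3062, 0.0121]
tool_rot: [3.127, -0.001, -2.792]
force: [-0.1, 0.1, 1.4]
grip_width: -0.0002
finger_force: 0.0
```

```bash
python3 -m crank '{"travel":[[0,0,-0.08],[0,0,-0.16],[0,0,-0.24],[0,0,-0.3],[0,0,-0.3]],"turn":[[0,0,0],[0,0,0],[0,0,0],[0,0,0],[0,0,0]],"gripper":[1,1,1,1,1]}'
```

```text
clock: 15.55
position: [0.6132, -0.3062, 0.0091]
tool_rot: [3.127, -0.001, -2.792]
force: [0.0, 0.5, 0.1]
grip_width: -0.0002
finger_force: 0.0
```

```bash
python3 -m crank '{"travel":[[0,0,-0.04],[0,0,-0.08],[0,0,-0.12],[0,0,-0.16],[0,0,-0.16]],"turn":[[0,0,0],[0,0,0],[0,0,0],[0,0,0],[0,0,0]],"gripper":[1,1,1,1,1]}'
```

```text
clock: 16.05
position: [0.6132, -0.3062, 0.0075]
tool_rot: [3.127, -0.001, -2.792]
force: [-0.2, -1.1, -1.3]
grip_width: 0.0001
finger_force: 0.0
```

No contact yet at 7.5 mm. I'll look once more, with the scene and wrist views in one picture.

Run:
```python
from h import *
import pickle
s=grab('scene');w=grab('wrist');t=grab('top');pickle.dump((s,w,t),open('f7.pkl','wb'))
a=np.array(s['pixels'],np.uint8)[290:370,150:250]; b=np.array(w['pixels'],np.uint8)[110:310,180:380]; 
cv2.imwrite('pics/c7.png',np.hstack([cv2.resize(a,(400,320),interpolation=2),cv2.resize(b,(320,320))])[:,:,::-1])
P=[[.6132,-.3062,z] for z in(.0,.0075,.02)];print(proj(s,P),proj(w,P),proj(t,P)); o=bot.observe();print(o['position'],o['force'])
```

```text
[[192.55844825 337.49308191]
 [191.90162073 335.84567072]
 [190.78819141 333.05240772]] [[277.8602037  241.73788935]
 [278.0247034  246.98849181]
 [278.33019422 256.73773357]] [[412.33709316 203.57542443]
 [413.04304222 202.94490792]
 [414.23664635 201.87883186]]
[ 0.61323903 -0.3062313   0.00759807] [-0.57539862  0.0626231  -0.11630786]
```

View pics/c7.png

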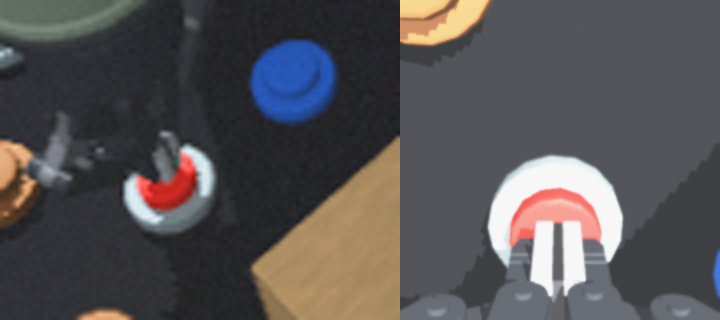

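The fingertips are over the red button, with red showing around them at crop (168,182) and (555,222), but no force yet. The button's top must be lower than triangulated, so I'll continue in small steps.

```bash
python3 -m crank '{"travel":[[0,0,-0.03],[0,0,-0.06],[0,0,-0.1],[0,0,-0.13],[0,0,-0.15]],"turn":[[0,0,0],[0,0,0],[0,0,0],[0,0,0],[0,0,0]],"gripper":[1,1,1,1,1]}'; python3 -c "
import time
from workcell import bot
o=bot.observe();print(o['position'],o['force'],o['moment'],o['joint_efforts'].round(2))"
```

```text
clock: 16.7
position: [0.6132, -0.3062, 0.0061]
tool_rot: [3.127, -0.001, -2.792]
force: [0.1, -0.2, -0.5]
grip_width: 0.0001
finger_force: 0.0
[ 0.61324772 -0.30620431  0.00605418] [ 0.06151017 -0.16651409 -0.48143754] [ 0.02186798  0.03946862 -0.00641202] [ 0.0000e+00 -1.1416e+02  2.2900e+00 -2.9390e+01 -3.0000e-02  6.0000e-02
  0.0000e+00]
```

Run:
```python
from h import *
import pickle
w6=pickle.load(open('w6.pkl','rb'));s,w7,t=pickle.load(open('f7.pkl','rb'));t0,s0=pickle.load(open('f0.pkl','rb'));w8=grab('wrist')
def redm(w,box):
    p=np.array(w['pixels'],float);r,g,b=p[...,0],p[...,1],p[...,2];m=(r>110)&(g<.68*r)&(b<.72*r)
    k=np.zeros_like(m);k[box[1]:box[3],box[0]:box[2]]=1;m&=k;ys,xs=np.where(m);return m,xs,ys
for n,w,box in(('w6',w6,(245,180,292,228)),('w7',w7,(235,215,325,300)),('w8',w8,(235,215,325,300))):
    m,xs,ys=redm(w,box); print(n,xs.min(),xs.max(),ys.min(),ys.max(),len(xs))
    pts=np.array([(m[y].nonzero()[0].min(),m[y].nonzero()[0].max(),y) for y in range(ys.min(),ys.max()+1) if m[y].any()]); 
    print(pts[::4].tolist())
    for z in(.0,.006,.012,.018): print(z,[onz(w,q,z)[:2].round(4).tolist() for q in((xs.mean(),ys.min()-.5),)],
      'diam',np.linalg.norm(onz(w,(xs.min()-.5,np.median(ys)),z)-onz(w,(xs.max()+.5,np.median(ys)),z)).round(4))
for n,f in(('s0',s0),('s7',s)):
    m,xs,ys=redm(f,(175,318,210,355));print(n,xs.min(),xs.max(),ys.min(),ys.max(),len(xs))
```

```text
w6 253 283 187 218 766
[[268, 270, 187], [259, 278, 191], [256, 281, 195], [254, 283, 199], [253, 283, 203], [254, 283, 207], [255, 281, 211], [259, 277, 215]]
0.0 [[0.6025, -0.3115]] diam 0.0329
0.006 [[0.6014, -0.3118]] diam 0.0322
0.012 [[0.6002, -0.3121]] diam 0.0316
0.018 [[0.5991, -0.3124]] diam 0.031
w7 248 305 228 263 983
[[271, 283, 228], [262, 292, 232], [256, 297, 236], [254, 300, 240], [251, 302, 244], [250, 303, 248], [249, 304, 252], [249, 305, 256], [248, 304, 260]]
0.0 [[0.6051, -0.3108]] diam 0.035
0.006 [[0.6029, -0.3116]] diam 0.0337
0.012 [[0.6008, -0.3124]] diam 0.0325
0.018 [[0.5986, -0.3132]] diam 0.0313
w8 248 305 229 265 953
[[271, 283, 229], [262, 293, 233], [256, 297, 237], [254, 300, 241], [251, 302, 245], [250, 303, 249], [249, 304, 253], [249, 305, 257], [248, 305, 261], [249, 249, 265]]
0.0 [[0.6051, -0.3108]] diam 0.0347
0.006 [[0.603, -0.3116]] diam 0.0335
0.012 [[0.6008, -0.3124]] diam 0.0322
0.018 [[0.5986, -0.3132]] diam 0.031
s0 184 198 327 342 180
s7 184 198 328 342 119
```

```bash
python3 -m crank '{"travel":[[0,0,-0.04],[0,0,-0.08],[0,0,-0.12],[0,0,-0.16],[0,0,-0.18]],"turn":[[0,0,0],[0,0,0],[0,0,0],[0,0,0],[0,0,0]],"gripper":[1,1,1,1,1]}'; python3 -c "
from workcell import bot
o=bot.observe();print(o['position'],o['force'],o['moment'])"
```

```text
clock: 17.25
position: [0.6132, -0.3062, 0.0042]
tool_rot: [3.127, -0.001, -2.792]
force: [0.1, 0.0, -0.4]
grip_width: -0.0001
finger_force: 0.0
[ 0.61324034 -0.30623168  0.00424746] [ 0.08435338  0.0291219  -0.35017442] [-0.00323306 -0.03091021  0.00592747]
```

Run:
```python
from h import *
import pickle
w6=pickle.load(open('w6.pkl','rb'));s,w7,t=pickle.load(open('f7.pkl','rb'))
w9=grab('wrist');s9=grab('scene');pickle.dump((w9,s9),open('f9.pkl','wb'))
for n,w in(('w7',w7),('w9',w9)):
    p=np.array(w['pixels'],int)
    print(n,'col277'); print([(y,*p[y,277]) for y in range(196,268,2)])
    print('row258',[(x,*p[258,x]) for x in range(228,330,3)])
    print([proj(w,[[.6132,-.3062,z]])[0].round(1).tolist() for z in(.0,.01,.02)], proj(w,[[.6132-.0103,-.3062-.0038,.01]])[0])
```

```text
w7 col277
[(196, np.int64(83), np.int64(85), np.int64(90)), (198, np.int64(83), np.int64(85), np.int64(90)), (200, np.int64(82), np.int64(85), np.int64(90)), (202, np.int64(83), np.int64(85), np.int64(91)), (204, np.int64(83), np.int64(85), np.int64(90)), (206, np.int64(94), np.int64(98), np.int64(103)), (208, np.int64(216), np.int64(228), np.int64(232)), (210, np.int64(230), np.int64(239), np.int64(242)), (212, np.int64(241), np.int64(245), np.int64(246)), (214, np.int64(247), np.int64(247), np.int64(247)), (216, np.int64(247), np.int64(247), np.int64(247)), (218, np.int64(247), np.int64(247), np.int64(247)), (220, np.int64(247), np.int64(247), np.int64(247)), (222, np.int64(247), np.int64(247), np.int64(247)), (224, np.int64(247), np.int64(247), np.int64(247)), (226, np.int64(247), np.int64(247), np.int64(247)), (228, np.int64(247), np.int64(122), np.int64(115)), (230, np.int64(247), np.int64(111), np.int64(103)), (232, np.int64(247), np.int64(121), np.int64(111)), (234, np.int64(247), np.int64(167), np.int64(154)), (236, np.int64(247), np.int64(198), np.int64(182)), (238, np.int64
[... 5558 characters left out ...]
4(247)), (294, np.int64(247), np.int64(143), np.int64(142)), (297, np.int64(247), np.int64(130), np.int64(128)), (300, np.int64(247), np.int64(131), np.int64(128)), (303, np.int64(247), np.int64(148), np.int64(137)), (306, np.int64(247), np.int64(180), np.int64(180)), (309, np.int64(247), np.int64(247), np.int64(247)), (312, np.int64(247), np.int64(247), np.int64(247)), (315, np.int64(247), np.int64(247), np.int64(247)), (318, np.int64(246), np.int64(247), np.int64(247)), (321, np.int64(83), np.int64(85), np.int64(90)), (324, np.int64(82), np.int64(84), np.int64(89)), (327, np.int64(72), np.int64(74), np.int64(78))]
[[277.9, 244.0], [278.2, 251.4], [278.4, 259.6]] [278.04845262 233.16287179]
```

The image rows show that the button and housing both moved 2 px in the wrist view as I descended. The button is therefore untouched, and the visible fingertips are still above it. I'll keep going down in small steps, watching the force.

```bash
python3 -m crank '{"travel":[[0,0,-0.04],[0,0,-0.08],[0,0,-0.12],[0,0,-0.16],[0,0,-0.2]],"turn":[[0,0,0],[0,0,0],[0,0,0],[0,0,0],[0,0,0]],"gripper":[1,1,1,1,1]}'; python3 -c "
from workcell import bot
o=bot.observe();print(o['position'],o['force'],o['qpos'])"
```

```text
clock: 17.85
position: [0.6132, -0.3062, 0.0022]
tool_rot: [3.127, -0.001, -2.792]
force: [-0.2, -1.0, -0.3]
grip_width: -0.0003
finger_force: 0.0
[ 0.61324157 -0.30620057  0.00223911] [-0.23720429 -1.04639539 -0.30648849] [ 0.41663017  0.8671623  -0.05677416  1.53500024  0.04862397  0.75105182
  2.26385198]
```

```bash
python3 -m crank '{"travel":[[0,0,-0.04],[0,0,-0.08],[0,0,-0.12],[0,0,-0.16],[0,0,-0.2]],"turn":[[0,0,0],[0,0,0],[0,0,0],[0,0,0],[0,0,0]],"gripper":[1,1,1,1,1]}'; python3 -c "
from workcell import bot
o=bot.observe();print(o['position'],o['force'])"
```

```text
clock: 18.35
position: [0.6133, -0.3062, 0.0003]
tool_rot: [3.127, -0.001, -2.792]
force: [-0.5, -0.6, 2.0]
grip_width: 0.0
finger_force: 0.9
[ 6.13287891e-01 -3.06225959e-01  3.46175159e-04] [-0.52118001 -0.62496298  2.02777994]
```

Contact at last (2 N). Now I'll press through the 6 mm of travel.

```bash
python3 -m crank '{"travel":[[0,0,-0.06],[0,0,-0.12],[0,0,-0.18],[0,0,-0.24],[0,0,-0.3]],"turn":[[0,0,0],[0,0,0],[0,0,0],[0,0,0],[0,0,0]],"gripper":[1,1,1,1,1]}'
```

```text
clock: 18.85
position: [0.6133, -0.3063, -0.0027]
tool_rot: [3.127, -0.001, -2.792]
force: [-0.8, 0.9, 3.7]
grip_width: 0.0
finger_force: 1.8
```

```bash
python3 -m crank '{"travel":[[0,0,-0.04],[0,0,-0.08],[0,0,-0.12],[0,0,-0.16],[0,0,-0.2]],"turn":[[0,0,0],[0,0,0],[0,0,0],[0,0,0],[0,0,0]],"gripper":[1,1,1,1,1]}'
```

```text
clock: 19.35
position: [0.6133, -0.3063, -0.0047]
tool_rot: [3.127, -0.001, -2.792]
force: [0.1, -0.2, 4.7]
grip_width: -0.0001
finger_force: 2.4
```

```bash
python3 -m crank '{"travel":[[0,0,-0.04],[0,0,-0.08],[0,0,-0.12],[0,0,-0.15],[0,0,-0.15]],"turn":[[0,0,0],[0,0,0],[0,0,0],[0,0,0],[0,0,0]],"gripper":[1,1,1,1,1]}'
```

```text
clock: 19.85
position: [0.6134, -0.3063, -0.0051]
tool_rot: [3.128, -0.001, -2.793]
force: [-6.9, 3.5, 18.9]
grip_width: 0.0003
finger_force: 10.2
```

```bash
python3 -m crank '{"travel":[[0,0,-0.04],[0,0,-0.08],[0,0,-0.08],[0,0,-0.08],[0,0,-0.08]],"turn":[[0,0,0],[0,0,0],[0,0,0],[0,0,0],[0,0,0]],"gripper":[1,1,1,1,1]}'; python3 -c "
from workcell import bot
o=bot.observe();print(o['position'],o['force'])"
```

```text
clock: 20.35
position: [0.6135, -0.3064, -0.0053]
tool_rot: [3.128, -0.0, -2.793]
force: [-9.0, 3.7, 29.4]
grip_width: -0.0
finger_force: 15.0
[ 0.61345802 -0.30638378 -0.00529882] [-9.04877118  3.71778726 29.43199424]
```

The button is on its stop: 29 N with no more travel. I'll retreat and check that the gauge still stands.

```bash
python3 -m crank '{"travel":[[0,0,0.5],[0,0,2],[0,0,5],[0,0,9],[0,0,12]],"turn":[[0,0,0],[0,0,0],[0,0,0],[0,0,0],[0,0,0]],"gripper":[1,1,1,1,1]}';python3 -m crank '{"travel":[[0,0,2],[0,0,4],[0,0,4],[0,0,4],[0,0,4]],"turn":[[0,0,0],[0,0,0],[0,0,0],[0,0,0],[0,0,0]],"gripper":[1,1,1,1,1]}'
python3 - <<'E'
from h import *
import pickle
w,s0,t0=pickle.load(open('f4.pkl','rb')); s=grab('scene')
for n,f in(('before',s0),('now',s)):
    p=np.array(f['pixels'],float)[185:260,270:325];r,g,b=p[...,0],p[...,1],p[...,2]
    for m in((r>110)&(g>.6*r)&(b<.35*r),(r>110)&(g<.4*r)): ys,xs=np.where(m);print(n,len(xs),xs.mean()+270,ys.mean()+185)
print(bot.job_done())
E
```

```text
clock: 20.85
position: [0.6136, -0.3063, 0.1157]
tool_rot: [3.128, 0.0, -2.792]
force: [-0.4, -0.4, 1.1]
grip_width: -0.0001
finger_force: 0.0
clock: 21.35
position: [0.6128, -0.306, 0.1523]
tool_rot: [3.126, -0.002, -2.792]
force: [-0.1, -0.4, -0.2]
grip_width: 0.0
finger_force: 0.0
before 181 295.2099447513812 222.76243093922653
before 11 295.0 212.0
now 176 295.27272727272725 222.9090909090909
now 11 295.0 212.0
the job is handed in; nothing more can be done
None
```

I left the gauge standing seated across the slot, read the depth as about 7 mm (shallower than 10 mm), pressed the red button fully, and handed the job in at about 21 s.

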